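Build the test-sieve column on the shaker

TASK

Set up the sieve column for the ground sample on the sieve shaker: put the receiving pan into the shaker's collar, then the fine sieve, the medium sieve and the coarse sieve on top of one another, and the lid last. Build it there from the bottom up, one piece at a time, each one level and fully seated in the piece below, and leave the small beaker and the petri dish where they stand.

Things in the scene. Friction and masses are not known exactly. Their poses are not given: they have to be found in the camera images.
- shaker: Sieve shaker, fixed: white housing 108 x 108 mm, black dial and display on its front (-x at yaw 0), on top a round aluminium table with a raised ring, the collar, at its centre. Collar 67 mm across outside, 55 mm inside, 12 mm deep; its rim, the highest part, is 60 mm above the bench. Origin: centre of the underside, on the bench, under the collar's axis; z up.
- pan: Receiving pan: round bright steel dish with a plain closed bottom 24 mm below the rim; 60 to 61 mm across, 35 mm high in all, wall 2.5 mm, mouth 55 mm; Spigot below: 51 mm across, 9 mm long, foot tapered to 46 mm; fits with 2 mm play all round in any rim of the set or the collar, shoulder resting on that rim. Origin: centre of underside (spigot foot), z up. 0.1 kg.
- fine_sieve: Fine sieve: round steel frame; floor of close cloth, dull dark grey, 22 mm below the rim; 60 to 61 mm across, 33 mm high in all, wall 2.5 mm, mouth 55 mm; Spigot below: 51 mm across, 9 mm long, foot tapered to 46 mm; fits with 2 mm play all round in any rim of the set or the collar, shoulder resting on that rim. Origin: centre of underside (spigot foot), z up. 0.1 kg.
- medium_sieve: Medium sieve: round steel frame; floor a see-through grid of 5 mm meshes 27 mm below the rim; 60 to 61 mm across, 38 mm high in all, wall 2.5 mm, mouth 55 mm; Spigot below: 51 mm across, 9 mm long, foot tapered to 46 mm; fits with 2 mm play all round in any rim of the set or the collar, shoulder resting on that rim. Origin: centre of underside (spigot foot), z up. 0.1 kg.
- coarse_sieve: Coarse sieve: round steel frame; floor a grid of thick wires, 12 mm meshes, 35 mm below the rim; 60 to 61 mm across, 46 mm high in all, wall 2.5 mm, mouth 55 mm; Spigot below: 51 mm across, 9 mm long, foot tapered to 46 mm; fits with 2 mm play all round in any rim of the set or the collar, shoulder resting on that rim. Origin: centre of underside (spigot foot), z up. 0.1 kg.
- sieve_lid: Lid: steel disc 60 mm across, upper face 14 mm above its underside; round knob 18 mm across in the middle, grip at 22 to 35 mm height (flat top at 35, narrower neck below). Spigot below: 51 mm across, 9 mm long, foot tapered to 46 mm; fits with 2 mm play all round in any rim of the set or the collar, shoulder resting on that rim. Origin: centre of underside (spigot foot), z up. 0.1 kg.
- beaker: Small glass beaker, a bystander: 45 mm across, 58 mm high, upright, beside an open instrument case (fixed, front wall at x 0.49, near side at y -0.27, 0.2 m high, its raised lid behind). Origin: centre of the underside, z up.
- petri_dish: Clear petri dish with its lid on, a bystander: 58 mm across, 15 mm high, in front of the water bath (a fixed grey box, front at x 0.58, y 0.12 to 0.33, 0.2 m high: carry things over or round it). Origin: centre of the underside, z up.
Mind the look-alikes: they are no part of the job. What is shaped like the medium_sieve but yellow is not meant. Leave any yellow look-alike of the sieve_lid alone.

How it is judged:
On the way, in this order (a step that is already met when the one before it is completed fails the run):
1. the receiving pan is seated in the shaker's collar (horizontal distance between pan and shaker below 0.004 m and z of pan in the frame of shaker between 0.048 and 0.054 m and angle between pan's own z axis and vertical below 0.06 rad), for 0.2 s.
2. the fine sieve is seated in the receiving pan (horizontal distance between fine_sieve and pan below 0.004 m and z of fine_sieve in the frame of pan between 0.023 and 0.029 m and angle between fine_sieve's own z axis and vertical below 0.06 rad), for 0.2 s.
3. the medium sieve is seated in the fine sieve (horizontal distance between medium_sieve and fine_sieve below 0.004 m and z of medium_sieve in the frame of fine_sieve between 0.021 and 0.027 m and angle between medium_sieve's own z axis and vertical below 0.06 rad), for 0.2 s.
4. the coarse sieve is seated in the medium sieve (horizontal distance between coarse_sieve and medium_sieve below 0.004 m and z of coarse_sieve in the frame of medium_sieve between 0.026 and 0.032 m and angle between coarse_sieve's own z axis and vertical below 0.06 rad), for 0.2 s.
5. the lid is seated in the coarse sieve (horizontal distance between sieve_lid and coarse_sieve below 0.004 m and z of sieve_lid in the frame of coarse_sieve between 0.034 and 0.04 m and angle between sieve_lid's own z axis and vertical below 0.06 rad), for 0.2 s.
At the end, for the whole second after the job is handed in: Collar, pan, fine, medium, coarse sieve, lid, bottom to top, each shoulder resting on the rim below (height within 3 mm, axes within 4 mm, tilt under 3.4 degrees), released and at rest; beaker upright, beaker and petri dish within 30 mm of their starts (all of step 1 and all of step 2 and all of step 3 and all of step 4 and all of step 5 and linear speed of each of pan, fine_sieve, medium_sieve, coarse_sieve, sieve_lid below 0.02 m/s and distance of each of beaker, petri_dish from where it was at the start of the episode below 0.03 m and angle between beaker's own z axis and vertical below 0.2 rad); the robot touches nothing.
It fails at once if the beaker is pushed more than 30 mm or tipped (distance of beaker from where it was at the start of the episode above 0.03 m or angle between beaker's own z axis and vertical above 0.3 rad).
It fails at once if the petri dish is pushed more than 30 mm (distance of petri_dish from where it was at the start of the episode above 0.03 m).
It also fails if it takes over 134 s, if anything falls off the work surface, if the arm or the gripper's body presses on something with over 40 N, if the wrist force passes 120 N, or if a joint passes its speed limit or range.

ROBOT

A 7-joint arm with a two-finger parallel gripper is mounted at the origin on a cart in front of the work surface, level with it; the furniture and walls round the work are solid. World frame = base frame: x ahead of the robot, y to its left, z up, the work surface at z = 0. Lengths are in m, angles in rad, forces in N, time in s.
With the tool pointing down it reaches from about 0.425 to 0.925 m from the base axis. Payload 6.8 kg.
Tool frame: the origin (TCP) lies where the fingers leave the gripper's body, on its centre line; the fingertips stand 73 mm ahead of it and the grasp point (between the pads) lies 54 mm ahead of it; z points along the fingers, y is the line along which they close (so a half turn about z gives the same grasp; the last joint's range is limited). The gripper opens to 85 mm and grips with 20 to 120 N. Pads are 22 mm wide; open, the fingers measure 114 mm over their backs; the gripper's body (76 mm by 85 mm) begins 54 mm behind the grasp point. The pads swing forward as they close: fully open they stand 13 mm farther back than shut.
Start: joints at [1.241, 0.477, 0.022, 1.555, -0.011, 1.109, -0.083], TCP at [0.148, -0.658, 0.304] pointing down, gripper open.
Joint ranges: [-2.96, 2.96], [-0.34, 2.1], [-1.41, 1.46], [0.24, 2.44], [-1.37, 4.51], [0.17, 1.92], [-2.96, 2.96]. Speed limits (rad/s): [2.39, 2.39, 3.14, 3.14, 3.14, 3.14, 3.14].

INTERFACE

Orientations are given as a rotation vector (axis times angle).
In Python, from bench import r, grab_frame, camera_info gives the robot as it stands.
- The arm moves only by the shell command python3 -m pendant 'ROWS' [OPENING] [FORCE]. ROWS is a JSON object whose key "deltas" holds a list of rows, 1 to 5 of them, each of 6 numbers: dx, dy, dz in parts of the range, where 1.0 means 0.5 m, then a rotation vector rx, ry, rz in fractions of the full range, 1 being 2 pi rad; each row is the pose to reach, as a shift and turn from the pose commanded when the command began, along the tool's axes at that moment; what a row does not reach only later rows make up. A row lasts 1/10 s, in which the tool goes at most 0.05 m and 0.15 rad, less where a joint would pass 70% of its speed; a pose out of reach is approached as far as the arm can. OPENING is the finger opening in m, set as the command begins (- or left out keeps the last). The fingers move at their own pace and stop on an object; FORCE is the grip in N (left out, the last holds). Time passes only in rows, so rows that do not move let the fingers close. It prints the time, the measured TCP pose, the force, the opening and the grip force at its end. No shift or turn number may pass 1 either way. Input that does not fit is refused with a message, and nothing moves.
- r.get_obs(): the state, without advancing time (a new reading comes with each control period).
- grab_frame(name): name is "side" or "top" or "wrist"; returns (picture, depth): 384x512x3 uint8, blue, green, red; 384x512 float32, m along the optical axis (not along the pixel's ray), 0 where there is no reading.
- camera_info(name): a dict with "camera_matrix" (3x3 intrinsics, pixels), "k1" (the pictures are not rectified: a ray, as slopes to the right and down, at radius r is drawn at 1 + k1 r^2 times it, then the intrinsics apply), "R" (3x3) and "t" (3): a world point X has camera coordinates R X + t. Camera axes: x right, y down, z forward; pixel columns grow to the right and rows downward; lengths in m; the calibration is good to about 2 mm. A picture is of the moment at which its call begins: read the wrist's pose just before it. camera_info takes no time and is no camera call; for the wrist camera it gives the pose at the moment of the call.
- r.hand_in(): hands the job in; it is judged then, once.
The state is a dict: "clock": time; "joints": joint angles; "qvel": joint speeds; "tau": joint torques, N m; "tcp_pos": TCP position; "orientation": TCP orientation; "contact_force": force on the tool from outside, world axes, zero at the start; "moment": the same for the moment, N m; "grip_width": finger opening in m; "gripper_force": force on a finger pad.
Only numpy, scipy, OpenCV 4.12 (cv2) and the standard library are available. Lean on these libraries where they do the work, as an engineer would, in place of code of your own. Each camera call takes 0.05 s, during which the arm holds its last target. There are 200 camera calls.

## Working session

There is one attempt and no reset: what is moved stays moved. The work goes in short steps, Python scripts to look and compute and a shell command to move; the robot and the scene stay as the last step left them, time stands still between calls to the robot, and variables do not carry over. Pictures are saved under pics/ and viewed, at most 14 in all, crops included, and the job is handed in when it is done.

```bash
ls; mkdir -p pics; cat > h.py <<'E'
import numpy as np,cv2
from bench import r,grab_frame,camera_info
from scipy.spatial.transform import Rotation as Ro
def world(name,d,ci=None):
    ci=ci or camera_info(name);K=np.array(ci["camera_matrix"]);R=np.array(ci["R"]);t=np.array(ci["t"])
    h,w=d.shape;u,v=np.meshgrid(np.arange(w),np.arange(h))
    p=np.stack([u,v],-1).reshape(-1,1,2).astype(float)
    n=cv2.undistortPoints(p,K,np.array([ci["k1"],0,0,0,0.])).reshape(h,w,2)
    X=np.dstack([n*d[...,None],d]);return (X-t)@R
def circ(P):
    A=np.c_[2*P,np.ones(len(P))];b=(P**2).sum(1);s=np.linalg.lstsq(A,b,rcond=None)[0]
    return s[0],s[1],np.sqrt(s[2]+s[0]**2+s[1]**2)
E
python3 - <<'E'
from h import *
o=r.get_obs();print(o)
for n in("top","side","wrist"):
    ci=camera_info(n);p,d=grab_frame(n);np.savez(f"{n}0.npz",p=p,d=d,W=world(n,d,ci));cv2.imwrite(f"pics/{n}0.png",p)
    print(n,ci)
E
```

```text
pics
{'clock': 0.0, 'joints': array([ 1.24089272,  0.47775981,  0.02236692,  1.55643893, -0.01146415,
        1.10930148, -0.08310809]), 'qvel': array([-4.95960836e-04, -6.05035686e-05,  4.48081145e-04,  9.63573986e-04,
        2.90571534e-03, -1.46882116e-03, -2.00813189e-03]), 'tau': array([-7.22855602e-04, -5.96454406e+01,  1.60778582e+00, -2.81197000e+01,
        1.24153990e-02,  9.40399943e-03, -2.56235012e-06]), 'tcp_pos': array([ 0.14836483, -0.65802727,  0.30295844]), 'orientation': array([-3.12056228e+00, -3.47510480e-01,  5.81160616e-04]), 'contact_force': array([-0.00299906,  0.50002687, -0.00320901]), 'moment': array([-0.02945296,  0.01445798, -0.04235821]), 'gripper_force': 0.0, 'grip_width': 0.0853171742888383}
top {'camera_matrix': array([[391.91214668,   0.        , 260.85190465],
       [  0.        , 391.91214668, 190.85718406],
       [  0.        ,   0.        ,   1.        ]]), 'k1': -0.002477551779935653, 'R': array([[-1.41137668e-03, -9.99967436e-01,  7.94570173e-03],
       [-9.84654477e-01,  3.07259209e-06, -1.74515219e-01],
       [ 1.74509511e-01, -8.070077
[... 198 characters left out ...]
11765],
       [  0.        ,   0.        ,   1.        ]]), 'k1': -0.0999043075256022, 'R': array([[-0.99826151,  0.05797449,  0.01062608],
       [ 0.02941072,  0.64619896, -0.76260206],
       [-0.05107803, -0.76096377, -0.64678063]]), 't': array([0.53271704, 0.07227237, 1.271048  ])}
wrist {'camera_matrix': array([[268.50967988,   0.        , 253.41758059],
       [  0.        , 268.50967988, 190.225189  ],
       [  0.        ,   0.        ,   1.        ]]), 'k1': -0.013181832637729584, 'R': array([[ 0.22056038, -0.97537153, -0.00186877],
       [-0.93536782, -0.21205667,  0.28305302],
       [-0.27647815, -0.06068229, -0.95910244]]), 't': array([-0.67359166, -0.03685297,  0.38003112])}
```

View pics/top0.png

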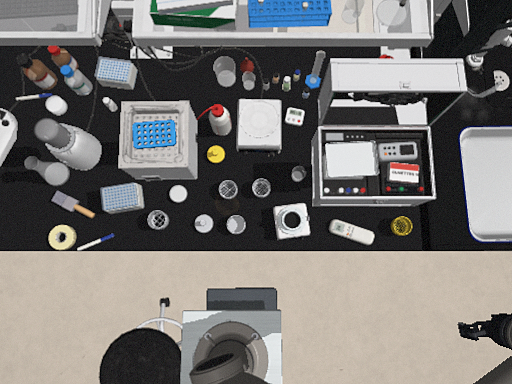

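View pics/side0.png

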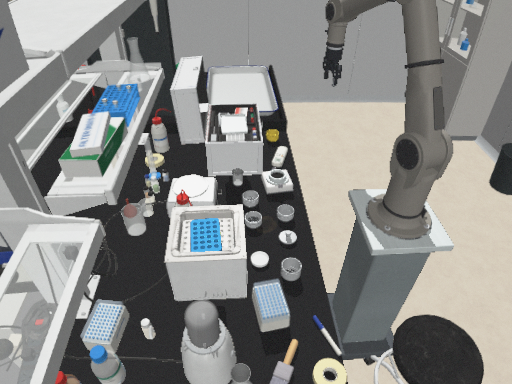

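The top view shows the shaker at (292,221). Five steel pieces are at (157,220), (204,223), (236,224), (228,188) and (261,187). The petri dish is at (178,193) and the beaker at (299,173). The yellow look-alikes, at (216,154) and (401,226), are to be left alone. Next I'll enlarge a crop and measure.

```bash
python3 - <<'E'
from h import *
z=np.load("top0.npz");p=z["p"];W=z["W"]
c=p[165:245,140:320];cv2.imwrite("pics/topc.png",cv2.resize(c,None,fx=4.4,fy=4.4,interpolation=cv2.INTER_CUBIC))
s=np.load("side0.npz")
cv2.imwrite("pics/sidec.png",cv2.resize(s["p"][165:285,225:310],None,fx=5,fy=5,interpolation=cv2.INTER_CUBIC)) 
for nm,u,v in[("A",157,220),("B",204,223),("C",236,224),("D",228,188),("E",261,187),("petri",178,193),("beaker",299,173),("shaker",292,221)]:
    for n,ZZ in(("top",W),("side",s["W"])):
        c0=W[v,u,:2];m=(np.hypot(*(ZZ[...,:2]-c0).transpose(2,0,1))<0.042)&(ZZ[...,2]>0.006)
        P=ZZ[m];zt=np.percentile(P[:,2],97);rim=P[P[:,2]>zt-0.005]
        print(nm,n,m.sum(),"ztop %.4f"%zt,"circ",np.round(circ(rim[:,:2]),4),"mid",np.round((P[:,:2].min(0)+P[:,:2].max(0))/2,4), "centre z",np.round(ZZ[np.argsort(((ZZ[...,:2]-c0)**2).sum(-1).ravel())[:5]//512,np.argsort(((ZZ[...,:2]-c0)**2).sum(-1).ravel())[:5]%512,2],3))
E
```

```text
A top 231 ztop 0.0484 circ [0.4384 0.2407 0.0285] mid [0.442  0.2402] centre z [0.001 0.007 0.012 0.002 0.011]
A side 374 ztop 0.0471 circ [0.4405 0.2436 0.0287] mid [0.4409 0.2445] centre z [0.011 0.012 0.009 0.01  0.008]
B top 259 ztop 0.0345 circ [0.4282 0.0946 0.0064] mid [0.4283 0.0911] centre z [0.035 0.011 0.025 0.032 0.035]
B side 197 ztop 0.0359 circ [0.4305 0.0961 0.0069] mid [0.4307 0.0956] centre z [0.032 0.035 0.035 0.036 0.033]
C top 270 ztop 0.0371 circ [ 0.4239 -0.0139  0.0286] mid [ 0.423  -0.0142] centre z [0.012 0.008 0.011 0.007 0.006]
C side 238 ztop 0.0369 circ [ 0.4264 -0.012   0.0287] mid [ 0.4269 -0.0121] centre z [0.014 0.013 0.008 0.012 0.014]
D top 263 ztop 0.0360 circ [0.5406 0.0142 0.0288] mid [0.5452 0.0093] centre z [0.013 0.011 0.012 0.011 0.011]
D side 244 ztop 0.0347 circ [0.543  0.016  0.0284] mid [0.5433 0.016 ] centre z [0.011 0.012 0.012 0.009 0.013]
E top 188 ztop 0.0411 circ [ 0.5456 -0.0964  0.0285] mid [ 0.5485 -0.0961] centre z [ 0.004  0.001  0.005  0.004 -0.001]
E side 213 ztop 0.0397 circ [ 0.5482 -0.0944  0.0289] mid [ 0.5468 -0.095 ] centre z [0.014 0.016 0.011 0.01  0.013]
petri top 238 ztop 0.0188 circ [0.5291 0.182  0.0203] mid [0.5289 0.1826] centre z [0.014 0.015 0.014 0.015 0.011]
petri side 237 ztop 0.0178 circ [0.5315 0.185  0.021 ] mid [0.5315 0.1859] centre z [0.016 0.015 0.014 0.014 0.014]
beaker top 118 ztop 0.0599 circ [ 0.5904 -0.2297  0.0258] mid [ 0.5898 -0.2336] centre z [ 0.004  0.     0.006  0.005 -0.   ]
beaker side 183 ztop 0.1553 circ [ 0.6002 -0.2532  0.0162] mid [ 0.5922 -0.2302] centre z [0.047 0.049 0.042 0.033 0.053]
shaker top 532 ztop 0.0626 circ [ 0.4358 -0.1949  0.0306] mid [ 0.4297 -0.1963] centre z [0.054 0.05  0.049 0.046 0.048]
shaker side 214 ztop 0.0628 circ [ 0.4374 -0.1925  0.0303] mid [ 0.4299 -0.1901] centre z [0.052 0.052 0.052 0.049 0.048]
```

View pics/topc.png

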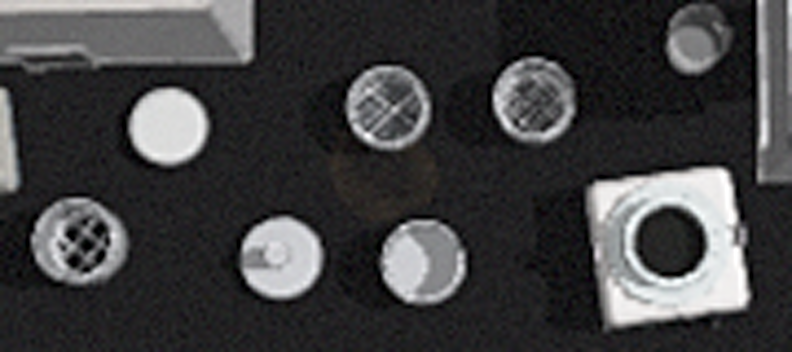

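View pics/sidec.png

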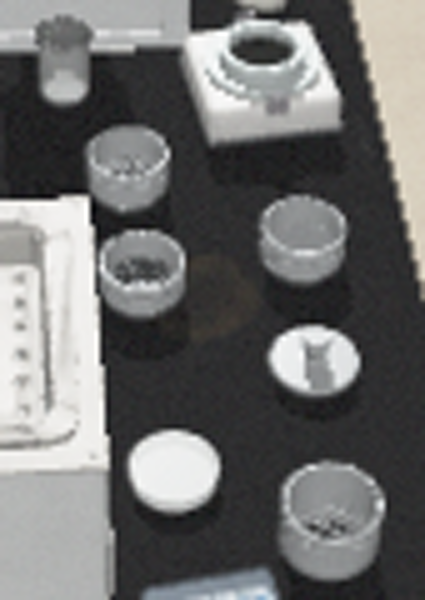

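A is 46 mm high, so it is the coarse sieve, and B with the knob is the lid. C has a plain floor and is 35 mm high, so it is the pan. D is about 33 mm high and should be the fine sieve; E is about 38 mm high and should be the medium sieve. D and E both look like mesh from here, so I'll confirm them with the wrist camera. I'm moving toward the shaker now.

The manual's scale: shifts go in shares of 0.5 m and turns go in shares of 2 pi rad. Converting my numbers, -0.175 m / 0.5 = -0.35, 0.17 m / 0.5 = 0.34.

```bash
python3 -m pendant '{"deltas":[[0.068,-0.07,0,0,0,0],[0.136,-0.14,0,0,0,0],[0.204,-0.21,0,0,0,0],[0.272,-0.28,0,0,0,0],[0.34,-0.35,0,0,0,0]]}'
python3 -m pendant '{"deltas":[[0.068,-0.07,0,0,0,0],[0.136,-0.14,0,0,0,0],[0.204,-0.21,0,0,0,0],[0.272,-0.28,0,0,0,0],[0.34,-0.35,0,0,0,0]]}'
python3 -m pendant '{"deltas":[[0.044,-0.04,0,0,0,0.0191],[0.088,-0.08,0,0,0,0.0353],[0.088,-0.08,0,0,0,0.0353],[0.088,-0.08,0,0,0,0.0353]]}'
cat >> h.py <<'E'
def go(x,y,z,yaw=0.0):
    "delta in tool axes to the world TCP target, tool down, tool x at yaw"
    o=r.get_obs();R=Ro.from_rotvec(o["orientation"]);T=Ro.from_matrix(np.array([[np.cos(yaw),np.sin(yaw),0],[np.sin(yaw),-np.cos(yaw),0],[0,0,-1.]]))
    print("tcp",np.round(o["tcp_pos"],4),"t",round(o["clock"],1),"grip",round(o["grip_width"],4))
    print("-> shift",np.round(R.inv().apply(np.array([x,y,z])-o["tcp_pos"]),4),"turn",np.round((R.inv()*T).as_rotvec(),4))
E
python3 - <<'E'
from h import *
print(r.get_obs()["joints"].round(3));go(.437,-.193,.304)
ci=camera_info("wrist");p,d=grab_frame("wrist");W=world("wrist",d,ci);cv2.imwrite("pics/w1.png",p);np.savez("w1.npz",p=p,W=W)
for nm,c0 in[("shaker",(.437,-.193)),("E",(.547,-.095)),("C",(.425,-.013)),("D",(.542,.015))]:
    m=(np.hypot(*(W[...,:2]-c0).transpose(2,0,1))<0.042)&(W[...,2]>0.006)
    P=W[m]
    if len(P)<50: print(nm,"none");continue
    zt=np.percentile(P[:,2],97);rim=P[P[:,2]>zt-0.003];print(nm,len(P),round(zt,4),np.round(circ(rim[:,:2]),4))
E
```

```text
clock: 0.65
tcp_pos: [0.2765, -0.4485, 0.3038]
orientation: [-3.122, -0.348, 0.0]
contact_force: [1.6, -0.0, 0.3]
grip_width: 0.0856
gripper_force: 0.0
clock: 1.15
tcp_pos: [0.4037, -0.2404, 0.304]
orientation: [3.122, 0.347, 0.0]
contact_force: [1.4, 0.1, 0.9]
grip_width: 0.0853
gripper_force: 0.0
clock: 1.55
tcp_pos: [0.4373, -0.1933, 0.3037]
orientation: [3.142, 0.004, -0.001]
contact_force: [-0.4, -0.5, 0.2]
grip_width: 0.0853
gripper_force: 0.0
[ 0.53   0.168 -0.272  1.996  0.054  0.984 -1.336]
tcp [ 0.4373 -0.1933  0.3037] t 1.6 grip 0.0853
-> shift [-0.0003 -0.0003 -0.0003] turn [0.0001 0.0005 0.0024]
shaker 22597 0.3329 [ 0.4343 -0.1928  0.0279]
E 1866 0.0393 [ 0.5477 -0.0947  0.0289]
C 1935 0.0362 [ 0.4256 -0.0123  0.0285]
D 2537 0.0343 [0.5428 0.0157 0.0285]
```

View pics/w1.png

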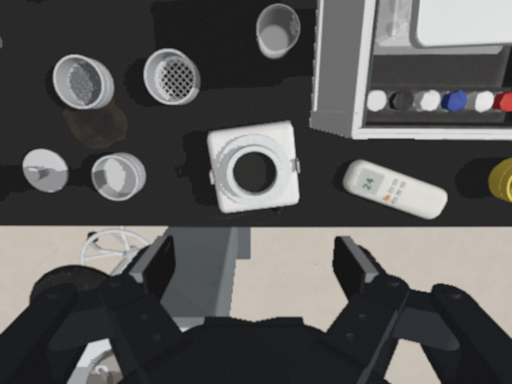

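The wrist picture confirms the identities. E at (178,80) has an open 5 mm grid, so it is the medium sieve. D at (82,85) has close grey cloth, so it is the fine sieve. C at (118,175) has a plain bottom, so it is the pan. The lid is at (45,170) and the collar at (253,172). I'm going over the pan.

In the tool's units: -0.181 m / 0.5 = -0.362, -0.135 m / 0.5 = -0.27.

```bash
python3 -m pendant '{"deltas":[[-0.006,-0.09,0,0,0,0],[-0.012,-0.18,0.04,0,0,0],[-0.018,-0.27,0.1,0,0,0],[-0.024,-0.362,0.18,0,0,0],[-0.024,-0.362,0.22,0,0,0]]}' 0.085
python3 -m pendant '{"deltas":[[0,0,0,0,0,0],[0,0,0,0,0,0]]}'
python3 - <<'E'
from h import *
W=np.load("w1.npz")["W"]
m=(np.hypot(*(W[...,:2]-(.437,-.193)).transpose(2,0,1))<0.045)&(W[...,2]>0.055)&(W[...,2]<0.07);P=W[m];zt=np.percentile(P[:,2],97);print(zt)
for dz in(.003,.005):print(circ(P[P[:,2]>zt-dz][:,:2]),(P[P[:,2]>zt-dz][:,:2].min(0)+P[P[:,2]>zt-dz][:,:2].max(0))/2)
go(.4256,-.0123,.085)
ci=camera_info("wrist");p,d=grab_frame("wrist");W=world("wrist",d,ci)
for nm,c0 in[("C",(.425,-.013)),("B",(.43,.095)),("D",(.542,.015))]:
    m=(np.hypot(*(W[...,:2]-c0).transpose(2,0,1))<0.036)&(W[...,2]>0.006)&(W[...,2]<0.06)
    P=W[m]
    if len(P)<50: print(nm,"none");continue
    zt=np.percentile(P[:,2],97);rim=P[P[:,2]>zt-0.003];print(nm,len(P),round(zt,4),np.round(circ(rim[:,:2]),4))
print(r.get_obs()["joints"].round(3))
E
```

```text
clock: 2.1
tcp_pos: [0.4248, -0.0105, 0.1932]
orientation: [-3.141, -0.004, -0.002]
contact_force: [0.4, -0.6, 0.2]
grip_width: 0.0852
gripper_force: 0.0
clock: 2.3
tcp_pos: [0.4253, -0.0141, 0.1941]
orientation: [3.141, -0.002, -0.002]
contact_force: [0.9, -0.3, 0.2]
grip_width: 0.0852
gripper_force: 0.0
0.0619295476021967
(np.float64(0.43764718320907625), np.float64(-0.19351058872484042), np.float64(0.03057546632037034)) [ 0.43754071 -0.1938826 ]
(np.float64(0.4378453941489609), np.float64(-0.1934663383516613), np.float64(0.030537540934128995)) [ 0.43754071 -0.1938826 ]
tcp [ 0.4253 -0.0141  0.1941] t 2.3 grip 0.0852
-> shift [ 0.0005 -0.0018  0.1091] turn [ 0.0006  0.0012 -0.0015]
C 3571 0.0363 [ 0.4258 -0.0118  0.0286]
B 2969 0.0359 [0.4306 0.0959 0.0065]
D 5208 0.0343 [0.5426 0.0163 0.0286]
[ 0.249  0.254 -0.407  2.206  0.155  0.707 -1.839]
```

In the tool's units: 0.109 m / 0.5 = 0.218, 0.09 m / 0.5 = 0.18.

```bash
python3 -m pendant '{"deltas":[[0,-0.004,0.06,0,0,0],[0,-0.004,0.12,0,0,0],[0,-0.004,0.18,0,0,0],[0,-0.004,0.218,0,0,0],[0,-0.004,0.218,0,0,0]]}'
python3 -m pendant '{"deltas":[[0,0,0,0,0,0],[0,0,0,0,0,0],[0,0,0,0,0,0],[0,0,0,0,0,0],[0,0,0,0,0,0]]}' 0.03 40
python3 -m pendant '{"deltas":[[0,0,0,0,0,0],[0,0,0,0,0,0],[0,0,0,0,0,0],[0,0,0,0,0,0],[0,0,0,0,0,0]]}'
python3 - <<'E'
from h import *
go(.4257,-.012,.085)
p,d=grab_frame("wrist");cv2.imwrite("pics/w2.png",p)
E
```

```text
clock: 2.85
tcp_pos: [0.4254, -0.0123, 0.0844]
orientation: [3.14, -0.004, -0.002]
contact_force: [-0.3, 0.3, 1.0]
grip_width: 0.0852
gripper_force: 0.0
clock: 3.35
tcp_pos: [0.4267, -0.0113, 0.0869]
orientation: [3.141, -0.002, 0.006]
contact_force: [-1.2, -1.8, 7.9]
grip_width: 0.0594
gripper_force: 41.0
clock: 3.85
tcp_pos: [0.4267, -0.0113, 0.0869]
orientation: [3.141, -0.002, 0.006]
contact_force: [-1.7, -1.8, 8.1]
grip_width: 0.0593
gripper_force: 41.0
tcp [ 0.4267 -0.0113  0.0869] t 3.9 grip 0.0593
-> shift [-0.001   0.0007  0.0019] turn [ 0.001  -0.0036 -0.0013]
```

View pics/w2.png

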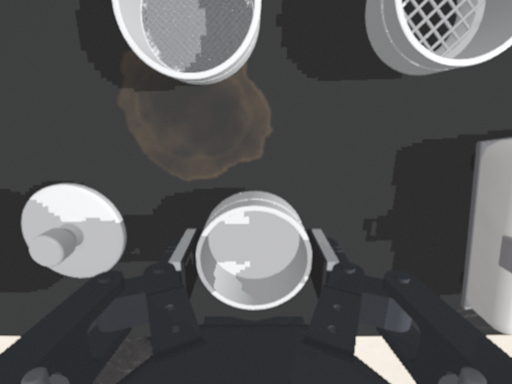

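The pan is held between the pads at (253,250). I'm lifting it and carrying it to the shaker.

In the tool's units: -0.11 m / 0.5 = -0.22, 0.085 m / 0.5 = 0.17.

```bash
python3 -m pendant '{"deltas":[[0,0,-0.06,0,0,0],[0,0,-0.14,0,0,0],[0,0,-0.22,0,0,0],[0.008,0.08,-0.22,0,0,0],[0.016,0.17,-0.22,0,0,0]]}'
python3 -m pendant '{"deltas":[[0.004,0.09,0,0,0,0],[0.01,0.18,0,0,0,0],[0.01,0.194,0,0,0,0],[0.01,0.194,0,0,0,0]]}'
cat >> h.py <<'E'
def rim(W,c0,rad=.036,lo=.006,hi=.06,dz=.003):
    m=(np.hypot(*(W[...,:2]-np.array(c0)).transpose(2,0,1))<rad)&(W[...,2]>lo)&(W[...,2]<hi);P=W[m]
    zt=np.percentile(P[:,2],96);Q=P[abs(P[:,2]-zt)<dz];c=circ(Q[:,:2]);A=np.c_[Q,np.ones(len(Q))]
    k=np.abs(np.hypot(*(Q[:,:2]-c[:2]).T)-c[2])<.004;Q=Q[k];c=circ(Q[:,:2])
    pl=np.linalg.lstsq(np.c_[Q[:,:2],np.ones(len(Q))],Q[:,2],rcond=None)[0]
    print("rim",np.round(c,4),"z",round(float(np.median(Q[:,2])),4),"slope",pl[:2].round(3),len(Q));return c
def look(n="wrist",save=None):
    ci=camera_info(n);p,d=grab_frame(n)
    if save:cv2.imwrite(save,p)
    return p,world(n,d,ci)
E
python3 - <<'E'
from h import *
go(.4377,-.1937,.15)
o=r.get_obs();p,W=look(save="pics/w3.png");t=o["tcp_pos"]
rim(W,t[:2],.036,t[2]-.08,t[2]-.03)
print(o["contact_force"],o["gripper_force"])
E
```

```text
clock: 4.4
tcp_pos: [0.4348, -0.0958, 0.1982]
orientation: [3.14, 0.005, 0.01]
contact_force: [1.4, -0.2, -2.3]
grip_width: 0.0589
gripper_force: 44.8
clock: 4.8
tcp_pos: [0.4381, -0.1945, 0.196]
orientation: [3.141, -0.007, 0.002]
contact_force: [-0.1, 0.1, -2.8]
grip_width: 0.0588
gripper_force: 44.8
tcp [ 0.4381 -0.1945  0.196 ] t 4.8 grip 0.0588
-> shift [-0.0004 -0.0009  0.046 ] turn [ 0.0009 -0.0015 -0.0046]
rim [ 0.4437 -0.1942  0.0312] z 0.1602 slope [0.008 0.001] 438
[-0.11333712  0.08856654 -2.81762841] 44.82401981949806
```

```bash
python3 - <<'E'
from h import *
o=r.get_obs();p,W=look();t=o["tcp_pos"];print(t)
for hi in(.04,.045,.048):rim(W,t[:2],.031,t[2]-.08,t[2]-hi,.004)
cv2.imwrite("pics/w3c.png",cv2.resize(p[170:384,150:360],None,fx=2.5,fy=2.5))
E
```

```text
[ 0.43820331 -0.19264861  0.19575639]
rim [ 0.4377 -0.1922  0.0286] z 0.1441 slope [ 0.008 -0.002] 2240
rim [ 0.4378 -0.1922  0.0286] z 0.144 slope [ 0.008 -0.002] 2289
rim [ 0.4378 -0.1922  0.0286] z 0.144 slope [0.008 0.   ] 2287
```

View pics/w3c.png

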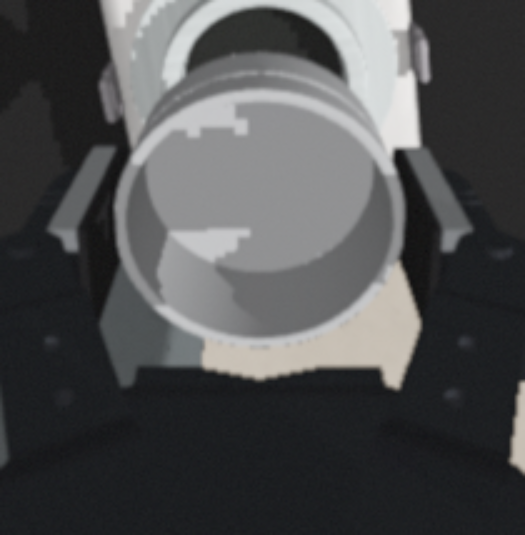

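The pan is level in the grip and 1.5 mm from the collar axis in y. I'm lowering it.

In the tool's units: 0.053 m / 0.5 = 0.106, 0.0015 m / 0.5 = 0.003.

```bash
python3 -m pendant '{"deltas":[[0,0.003,0.04,0,0,0],[0,0.003,0.07,0,0,0],[0,0.003,0.084,0,0,0],[0,0.003,0.096,0,0,0],[0,0.003,0.106,0,0,0]]}'
python3 -m pendant '{"deltas":[[0,0,0.006,0,0,0],[0,0,0.009,0,0,0],[0,0,0.009,0,0,0]]}'
python3 - <<'E'
from h import *
o=r.get_obs();p,W=look();t=o["tcp_pos"];print(t,o["contact_force"])
rim(W,t[:2],.031,t[2]-.08,t[2]-.045,.004)
E
```

```text
clock: 5.4
tcp_pos: [0.4387, -0.1933, 0.142]
orientation: [-3.142, -0.002, -0.001]
contact_force: [-0.7, 0.6, -2.4]
grip_width: 0.0594
gripper_force: 44.8
clock: 5.7
tcp_pos: [0.4384, -0.1938, 0.138]
orientation: [3.141, -0.0, 0.0]
contact_force: [-1.7, 1.7, 4.1]
grip_width: 0.0592
gripper_force: 45.3
[ 0.4384375  -0.19383884  0.13802934] [-1.66596463  1.70662868  4.09630917]
rim [ 0.4379 -0.1934  0.0286] z 0.0863 slope [ 0.009 -0.001] 2311
```

Contact is felt and the rim height matches a seated pan. I'm releasing it and going up.

In the tool's units: -0.165 m / 0.5 = -0.33, -0.13 m / 0.5 = -0.26.

```bash
python3 -m pendant '{"deltas":[[0,0,0,0,0,0],[0,0,0,0,0,0],[0,0,0,0,0,0],[0,0,0,0,0,0]]}' 0.085
python3 -m pendant '{"deltas":[[0,0,-0.06,0,0,0],[0,0,-0.12,0,0,0],[0,0,-0.18,0,0,0],[0,0,-0.26,0,0,0],[0,0,-0.33,0,0,0]]}'
python3 -m pendant '{"deltas":[[0,0,0,0,0,0],[0,0,0,0,0,0]]}'
python3 - <<'E'
from h import *
o=r.get_obs();p,W=look();t=o["tcp_pos"];print(t)
rim(W,(.4377,-.1937),.034,.07,.1,.003)
c=rim(W,(.5427,.016))
go(c[0],c[1],.30)
E
```

```text
clock: 6.15
tcp_pos: [0.4384, -0.1942, 0.1375]
orientation: [3.141, -0.001, 0.0]
contact_force: [0.0, 0.0, -0.2]
grip_width: 0.0852
gripper_force: 0.0
clock: 6.65
tcp_pos: [0.4382, -0.194, 0.3042]
orientation: [3.142, -0.0, 0.001]
contact_force: [0.7, -0.1, -0.9]
grip_width: 0.0849
gripper_force: 0.0
clock: 6.85
tcp_pos: [0.4384, -0.1942, 0.3029]
orientation: [3.141, -0.001, 0.002]
contact_force: [-0.3, -0.7, -1.0]
grip_width: 0.0851
gripper_force: 0.0
[ 0.43843962 -0.19420068  0.30291451]
rim [ 0.4374 -0.1934  0.0286] z 0.0865 slope [-0.001  0.001] 396
rim [0.5428 0.0157 0.0285] z 0.0335 slope [ 0.001 -0.001] 455
tcp [ 0.4378 -0.194   0.3018] t 6.9 grip 0.085
-> shift [ 0.1049 -0.2098  0.0018] turn [-0.0001  0.0007 -0.0003]
```

Pan seated and level. Next is the fine sieve.

In the tool's units: -0.21 m / 0.5 = -0.42, -0.176 m / 0.5 = -0.352.

```bash
python3 -m pendant '{"deltas":[[0.044,-0.088,0,0,0,0],[0.088,-0.176,0,0,0,0],[0.132,-0.264,0,0,0,0],[0.176,-0.352,0,0,0,0],[0.21,-0.42,0.04,0,0,0]]}'
python3 -m pendant '{"deltas":[[0,0,0.08,0,0,0],[0,0,0.16,0,0,0],[0,0,0.2,0,0,0],[0,0,0.2,0,0,0],[0,0,0.2,0,0,0]]}'
python3 - <<'E'
from h import *
o=r.get_obs();p,W=look()
c=rim(W,(.5427,.016));rim(W,(.547,-.095));go(c[0],c[1],.084)
E
```

```text
clock: 7.4
tcp_pos: [0.5449, 0.0193, 0.2827]
orientation: [-3.14, -0.003, -0.004]
contact_force: [0.4, -0.2, -1.1]
grip_width: 0.085
gripper_force: 0.0
clock: 7.9
tcp_pos: [0.5429, 0.0161, 0.1817]
orientation: [-3.141, -0.0, 0.003]
contact_force: [-0.8, -0.6, 0.8]
grip_width: 0.0848
gripper_force: 0.0
rim [0.5431 0.0162 0.0286] z 0.0335 slope [ 0.005 -0.001] 681
rim [ 0.5477 -0.0943  0.0286] z 0.0384 slope [0.003 0.001] 822
tcp [0.5436 0.0161 0.1828] t 8.0 grip 0.085
-> shift [-0.0006 -0.0001  0.0988] turn [-0.0003 -0.0002 -0.0002]
```

In the tool's units: 0.098 m / 0.5 = 0.196, 0.085 m / 0.5 = 0.17.

```bash
python3 -m pendant '{"deltas":[[0,0,0.06,0,0,0],[0,0,0.12,0,0,0],[0,0,0.17,0,0,0],[0,0,0.196,0,0,0],[0,0,0.196,0,0,0]]}'
python3 -m pendant '{"deltas":[[0,0,0,0,0,0],[0,0,0,0,0,0],[0,0,0,0,0,0],[0,0,0,0,0,0],[0,0,0,0,0,0]]}' 0.03 40
python3 -m pendant '{"deltas":[[0,0,0,0,0,0],[0,0,-0.06,0,0,0],[0,0,-0.14,0,0,0],[0,0,-0.22,0,0,0],[0,0,-0.3,0,0,0]]}'
python3 - <<'E'
from h import *
go(.4374,-.1934,.23)
E
```

```text
clock: 8.45
tcp_pos: [0.5432, 0.0158, 0.084]
orientation: [3.141, -0.001, -0.002]
contact_force: [0.3, 0.1, 0.3]
grip_width: 0.0848
gripper_force: 0.0
clock: 8.95
tcp_pos: [0.5445, 0.016, 0.0865]
orientation: [3.142, -0.001, 0.005]
contact_force: [-1.2, 0.8, 6.3]
grip_width: 0.0591
gripper_force: 41.9
clock: 9.45
tcp_pos: [0.5433, 0.0159, 0.2372]
orientation: [-3.142, 0.0, -0.003]
contact_force: [1.2, 0.1, -1.4]
grip_width: 0.0589
gripper_force: 43.9
tcp [0.5433 0.0159 0.2372] t 9.4 grip 0.0589
-> shift [-0.1059  0.2093  0.007 ] turn [-0.     -0.0016 -0.0001]
```

In the tool's units: 0.209 m / 0.5 = 0.418, 0.176 m / 0.5 = 0.352.

```bash
python3 -m pendant '{"deltas":[[-0.044,0.088,0,0,0,0],[-0.088,0.176,0,0,0,0],[-0.132,0.264,0,0,0,0],[-0.176,0.352,0,0,0,0],[-0.21,0.418,0.02,0,0,0]]}'
python3 -m pendant '{"deltas":[[0,0,0,0,0,0],[0,0,0,0,0,0],[0,0,0,0,0,0]]}'
python3 - <<'E'
from h import *
o=r.get_obs();p,W=look();t=o["tcp_pos"];print(t)
c=rim(W,t[:2],.031,t[2]-.08,t[2]-.045,.004)
print("err to pan",.4374-c[0],-.1934-c[1])
E
```

```text
clock: 9.95
tcp_pos: [0.4375, -0.1961, 0.2266]
orientation: [3.139, -0.004, 0.006]
contact_force: [1.1, -0.6, -0.4]
grip_width: 0.0591
gripper_force: 43.9
clock: 10.25
tcp_pos: [0.4392, -0.192, 0.2253]
orientation: [3.141, 0.002, 0.003]
contact_force: [-0.2, 0.3, -0.9]
grip_width: 0.0592
gripper_force: 43.9
[ 0.439235   -0.19201801  0.22529686]
rim [ 0.4383 -0.1916  0.0286] z 0.1721 slope [ 0.007 -0.002] 2227
err to pan -0.0008549017875615905 -0.0017858366749107513
```

In the tool's units: 0.058 m / 0.5 = 0.116, 0.0015 m / 0.5 = 0.003.

```bash
python3 -m pendant '{"deltas":[[-0.002,0.003,0.04,0,0,0],[-0.002,0.003,0.08,0,0,0],[-0.002,0.003,0.094,0,0,0],[-0.002,0.003,0.106,0,0,0],[-0.002,0.003,0.116,0,0,0]]}'
python3 -m pendant '{"deltas":[[0,0,0.006,0,0,0],[0,0,0.009,0,0,0],[0,0,0.009,0,0,0]]}'
python3 - <<'E'
from h import *
o=r.get_obs();p,W=look();t=o["tcp_pos"];print(t,o["contact_force"])
rim(W,t[:2],.031,t[2]-.08,t[2]-.045,.004)
E
```

```text
clock: 10.8
tcp_pos: [0.438, -0.1941, 0.1666]
orientation: [3.142, 0.001, 0.001]
contact_force: [-0.3, 0.4, -0.4]
grip_width: 0.0591
gripper_force: 43.9
clock: 11.1
tcp_pos: [0.4378, -0.1944, 0.1634]
orientation: [3.141, -0.0, 0.001]
contact_force: [-3.9, 2.1, 12.3]
grip_width: 0.0591
gripper_force: 45.1
[ 0.43780319 -0.1943739   0.16335296] [-3.86172913  2.08214609 12.25074434]
rim [ 0.4367 -0.194   0.0286] z 0.1103 slope [0.008 0.   ] 2177
```

In the tool's units: -0.14 m / 0.5 = -0.28, -0.12 m / 0.5 = -0.24.

```bash
python3 -m pendant '{"deltas":[[0,0,0,0,0,0],[0,0,0,0,0,0],[0,0,0,0,0,0],[0,0,0,0,0,0]]}' 0.085
python3 -m pendant '{"deltas":[[0,0,-0.06,0,0,0],[0,0,-0.12,0,0,0],[0,0,-0.18,0,0,0],[0,0,-0.24,0,0,0],[0,0,-0.28,0,0,0]]}'
python3 -m pendant '{"deltas":[[0,0,0,0,0,0],[0,0,0,0,0,0]]}'
python3 - <<'E'
from h import *
o=r.get_obs();p,W=look();t=o["tcp_pos"];print(t)
rim(W,(.4375,-.1935),.034,.09,.125,.003)
c=rim(W,(.5477,-.0945))
go(c[0],c[1],.30)
E
```

```text
clock: 11.55
tcp_pos: [0.4373, -0.1946, 0.1619]
orientation: [3.142, -0.001, 0.0]
contact_force: [0.3, -0.4, -0.3]
grip_width: 0.0851
gripper_force: 0.0
clock: 12.05
tcp_pos: [0.4378, -0.1947, 0.304]
orientation: [3.141, -0.0, 0.003]
contact_force: [1.3, -0.6, -0.6]
grip_width: 0.0848
gripper_force: 0.0
clock: 12.25
tcp_pos: [0.4371, -0.1946, 0.3017]
orientation: [3.141, -0.001, 0.0]
contact_force: [1.1, -0.2, -0.2]
grip_width: 0.085
gripper_force: 0.0
[ 0.43714095 -0.19463439  0.30169453]
rim [ 0.4361 -0.1939  0.0286] z 0.1106 slope [0.003 0.002] 466
rim [ 0.5477 -0.0947  0.0289] z 0.0385 slope [-0.002 -0.004] 422
tcp [ 0.4368 -0.1945  0.301 ] t 12.3 grip 0.0854
-> shift [ 0.1109 -0.0998  0.0009] turn [-0.0004  0.0013 -0.0003]
```

Fine sieve seated (rim z 0.1106, offset 1.4 mm). Next is the medium sieve.

In the tool's units: 0.111 m / 0.5 = 0.222, -0.1 m / 0.5 = -0.2.

```bash
python3 -m pendant '{"deltas":[[0.07,-0.064,0,0,0,0],[0.14,-0.128,0,0,0,0],[0.222,-0.2,0.02,0,0,0],[0.222,-0.2,0.12,0,0,0],[0.222,-0.2,0.2,0,0,0]]}'
python3 -m pendant '{"deltas":[[0,0,0.04,0,0,0],[0,0,0.04,0,0,0],[0,0,0.04,0,0,0]]}'
python3 - <<'E'
from h import *
o=r.get_obs();p,W=look()
c=rim(W,(.5477,-.0945));go(c[0],c[1],.086)
E
```

```text
clock: 12.8
tcp_pos: [0.549, -0.0922, 0.1992]
orientation: [-3.14, -0.006, 0.001]
contact_force: [-1.6, -1.8, -0.4]
grip_width: 0.0848
gripper_force: 0.0
clock: 13.1
tcp_pos: [0.548, -0.0944, 0.1813]
orientation: [-3.141, -0.0, 0.003]
contact_force: [0.0, 0.1, 0.3]
grip_width: 0.0851
gripper_force: 0.0
rim [ 0.5477 -0.0949  0.0286] z 0.0385 slope [0.003 0.001] 712
tcp [ 0.5488 -0.0946  0.1824] t 13.2 grip 0.0851
-> shift [-0.0011  0.0003  0.0964] turn [-0.0002 -0.0006 -0.0002]
```

In the tool's units: 0.096 m / 0.5 = 0.192, 0.085 m / 0.5 = 0.17.

```bash
python3 -m pendant '{"deltas":[[0,0,0.06,0,0,0],[0,0,0.12,0,0,0],[0,0,0.17,0,0,0],[0,0,0.192,0,0,0],[0,0,0.192,0,0,0]]}'
python3 -m pendant '{"deltas":[[0,0,0,0,0,0],[0,0,0,0,0,0],[0,0,0,0,0,0],[0,0,0,0,0,0],[0,0,0,0,0,0]]}' 0.03 40
python3 -m pendant '{"deltas":[[0,0,0,0,0,0],[0,0,-0.08,0,0,0],[0,0,-0.16,0,0,0],[0,0,-0.25,0,0,0],[0,0,-0.34,0,0,0]]}'
python3 - <<'E'
from h import *
go(.4366,-.1934,.25)
E
```

```text
clock: 13.65
tcp_pos: [0.5483, -0.0947, 0.0859]
orientation: [3.142, -0.001, -0.001]
contact_force: [0.5, -0.2, 0.1]
grip_width: 0.0849
gripper_force: 0.0
clock: 14.15
tcp_pos: [0.5495, -0.0948, 0.088]
orientation: [3.141, -0.001, 0.005]
contact_force: [-1.6, -1.2, 6.6]
grip_width: 0.0594
gripper_force: 42.1
clock: 14.65
tcp_pos: [0.548, -0.0945, 0.2587]
orientation: [3.141, -0.0, 0.002]
contact_force: [0.9, -1.2, -1.8]
grip_width: 0.0591
gripper_force: 44.6
tcp [ 0.548  -0.0945  0.2587] t 14.7 grip 0.0591
-> shift [-0.1114  0.0989  0.0086] turn [ 0.0002 -0.0011 -0.0001]
```

In the tool's units: -0.111 m / 0.5 = -0.222, -0.1 m / 0.5 = -0.2.

```bash
python3 -m pendant '{"deltas":[[-0.07,0.062,0,0,0,0],[-0.14,0.124,0,0,0,0],[-0.2,0.18,0,0,0,0],[-0.222,0.197,0,0,0,0],[-0.222,0.197,0,0,0,0]]}'
python3 -m pendant '{"deltas":[[0,0,0,0,0,0],[0,0,0,0,0,0],[0,0,0,0,0,0]]}'
python3 - <<'E'
from h import *
o=r.get_obs();p,W=look();t=o["tcp_pos"];print(t)
c=rim(W,t[:2],.031,t[2]-.08,t[2]-.043,.004)
print("err",.4361-c[0],-.1939-c[1])
E
```

```text
clock: 15.15
tcp_pos: [0.4356, -0.1948, 0.2567]
orientation: [3.14, -0.007, 0.0]
contact_force: [0.5, 0.3, -0.5]
grip_width: 0.0596
gripper_force: 44.6
clock: 15.45
tcp_pos: [0.4384, -0.1919, 0.2561]
orientation: [-3.141, -0.003, -0.001]
contact_force: [-0.5, -0.3, -1.7]
grip_width: 0.0595
gripper_force: 44.6
[ 0.43841186 -0.19192137  0.25608391]
rim [ 0.4371 -0.1915  0.0285] z 0.2063 slope [ 0.009 -0.001] 2280
err -0.0010311588476951128 -0.0023800599827634716
```

In the tool's units: 0.063 m / 0.5 = 0.126, 0.002 m / 0.5 = 0.004.

```bash
python3 -m pendant '{"deltas":[[-0.0016,0.004,0.05,0,0,0],[-0.0016,0.004,0.09,0,0,0],[-0.0016,0.004,0.104,0,0,0],[-0.0016,0.004,0.116,0,0,0],[-0.0016,0.004,0.126,0,0,0]]}'
python3 -m pendant '{"deltas":[[0,0,0.005,0,0,0],[0,0,0.008,0,0,0],[0,0,0.008,0,0,0]]}'
python3 - <<'E'
from h import *
o=r.get_obs();p,W=look();t=o["tcp_pos"];print(t,o["contact_force"])
rim(W,t[:2],.031,t[2]-.08,t[2]-.043,.004)
E
```

```text
clock: 16.0
tcp_pos: [0.4371, -0.1949, 0.193]
orientation: [3.141, 0.0, 0.001]
contact_force: [-0.4, -0.8, -0.7]
grip_width: 0.0591
gripper_force: 44.6
clock: 16.3
tcp_pos: [0.4368, -0.1951, 0.1892]
orientation: [3.141, -0.0, 0.001]
contact_force: [-0.2, 0.5, -0.4]
grip_width: 0.0596
gripper_force: 44.6
[ 0.43675737 -0.19513873  0.18920712] [-0.2011801   0.54480428 -0.44824787]
rim [ 0.4355 -0.1948  0.0285] z 0.1395 slope [ 0.008 -0.002] 2277
```

In the tool's units: 0.001 m / 0.5 = 0.002.

```bash
python3 -m pendant '{"deltas":[[0,0,0.002,0,0,0],[0,0,0.002,0,0,0],[0,0,0.002,0,0,0]]}'
python3 -m pendant '{"deltas":[[0,0,0,0,0,0],[0,0,0,0,0,0],[0,0,0,0,0,0],[0,0,0,0,0,0]]}' 0.085
python3 -m pendant '{"deltas":[[0,0,-0.06,0,0,0],[0,0,-0.12,0,0,0],[0,0,-0.18,0,0,0],[0,0,-0.24,0,0,0],[0,0,-0.28,0,0,0]]}'
python3 -m pendant '{"deltas":[[0,0,0,0,0,0],[0,0,0,0,0,0]]}'
python3 - <<'E'
from h import *
o=r.get_obs();p,W=look();t=o["tcp_pos"];print(t)
rim(W,(.4365,-.194),.034,.12,.155,.003)
go(.4395,.2425,.33)
E
```

```text
clock: 16.65
tcp_pos: [0.4369, -0.1952, 0.189]
orientation: [3.141, -0.001, 0.001]
contact_force: [-3.1, 0.6, 8.1]
grip_width: 0.0593
gripper_force: 45.5
clock: 17.05
tcp_pos: [0.4365, -0.1951, 0.1879]
orientation: [-3.142, 0.0, -0.0]
contact_force: [-0.7, 0.6, 0.0]
grip_width: 0.0848
gripper_force: 0.0
clock: 17.55
tcp_pos: [0.437, -0.1951, 0.33]
orientation: [3.141, -0.0, 0.003]
contact_force: [-0.1, 0.6, 0.4]
grip_width: 0.0848
gripper_force: 0.0
clock: 17.75
tcp_pos: [0.4364, -0.1951, 0.3277]
orientation: [3.141, -0.001, 0.0]
contact_force: [-1.1, -0.8, -0.1]
grip_width: 0.0846
gripper_force: 0.0
[ 0.43636386 -0.19505207  0.32766092]
rim [ 0.4348 -0.1947  0.0286] z 0.1396 slope [ 0.002 -0.   ] 474
tcp [ 0.436 -0.195  0.327] t 17.8 grip 0.085
-> shift [ 0.0034 -0.4375 -0.0028] turn [-0.0004  0.0013 -0.0003]
```

Medium sieve seated (rim z 0.1396). Next is the coarse sieve.

In the tool's units: -0.225 m / 0.5 = -0.45, -0.18 m / 0.5 = -0.36.

```bash
python3 -m pendant '{"deltas":[[0.008,-0.09,0,0,0,0],[0.016,-0.18,0,0,0,0],[0.016,-0.27,0,0,0,0],[0.016,-0.36,0,0,0,0],[0.016,-0.45,0,0,0,0]]}'
python3 -m pendant '{"deltas":[[0,-0.09,0,0,0,0],[0,-0.18,0,0,0,0],[-0.004,-0.27,0.04,0,0,0],[-0.008,-0.36,0.1,0,0,0],[-0.008,-0.426,0.2,0,0,0]]}'
python3 -m pendant '{"deltas":[[0,0,0,0,0,0],[0,0,0,0,0,0],[0,0,0,0,0,0]]}'
python3 - <<'E'
from h import *
o=r.get_obs();p,W=look(save="pics/w4.png");print(o["joints"].round(2))
c=rim(W,(.4405,.2436));go(c[0],c[1],.096)
E
```

```text
clock: 18.3
tcp_pos: [0.4436, 0.0315, 0.3266]
orientation: [3.142, -0.001, -0.003]
contact_force: [1.0, 0.4, 0.4]
grip_width: 0.085
gripper_force: 0.0
clock: 18.8
tcp_pos: [0.4403, 0.2385, 0.2386]
orientation: [-3.139, -0.003, -0.003]
contact_force: [1.7, -0.1, 0.2]
grip_width: 0.0853
gripper_force: 0.0
clock: 19.1
tcp_pos: [0.441, 0.2342, 0.2392]
orientation: [3.141, -0.002, -0.0]
contact_force: [0.2, -0.8, 0.3]
grip_width: 0.0851
gripper_force: 0.0
[ 0.01  0.36 -0.74  1.99  0.31  0.9  -2.47]
rim [0.4406 0.2431 0.0287] z 0.0466 slope [0.005 0.001] 476
tcp [0.4413 0.2341 0.2398] t 19.1 grip 0.0851
-> shift [-0.0009 -0.009   0.1438] turn [ 0.0002 -0.0011 -0.0021]
```

View pics/w4.png

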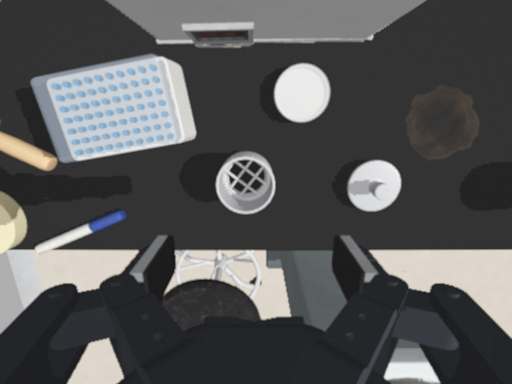

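The coarse sieve is at (246,182), with thick wires and wide meshes. The rack corner at (195,138) and the petri dish at (302,93) are clear of the fingers. I'm descending.

In the tool's units: 0.144 m / 0.5 = 0.288, 0.135 m / 0.5 = 0.27.

```bash
python3 -m pendant '{"deltas":[[-0.002,-0.018,0.07,0,0,0],[-0.002,-0.018,0.14,0,0,0],[-0.002,-0.018,0.22,0,0,0],[-0.002,-0.018,0.27,0,0,0],[-0.002,-0.018,0.288,0,0,0]]}'
python3 -m pendant '{"deltas":[[0,0,0,0,0,0],[0,0,0,0,0,0]]}'
python3 -m pendant '{"deltas":[[0,0,0,0,0,0],[0,0,0,0,0,0],[0,0,0,0,0,0],[0,0,0,0,0,0],[0,0,0,0,0,0]]}' 0.03 40
python3 -m pendant '{"deltas":[[0,0,0,0,0,0],[0,0,-0.08,0,0,0],[0,0,-0.18,0,0,0],[0,0,-0.28,0,0,0],[0,0,-0.38,0,0,0]]}'
python3 - <<'E'
from h import *
o=r.get_obs();p,W=look();t=o["tcp_pos"];print(t)
c=rim(W,t[:2],.031,t[2]-.08,t[2]-.043,.004)
go(.4368,-.1951,.30)
E
```

```text
clock: 19.65
tcp_pos: [0.4397, 0.2423, 0.094]
orientation: [3.14, -0.004, -0.002]
contact_force: [-0.1, 0.4, 1.0]
grip_width: 0.0854
gripper_force: 0.0
clock: 19.85
tcp_pos: [0.4407, 0.2443, 0.0967]
orientation: [-3.141, 0.002, -0.004]
contact_force: [0.5, 0.1, 0.7]
grip_width: 0.0852
gripper_force: 0.0
clock: 20.35
tcp_pos: [0.4405, 0.2442, 0.0969]
orientation: [3.142, -0.001, 0.004]
contact_force: [-1.6, -3.8, 11.0]
grip_width: 0.0591
gripper_force: 41.1
clock: 20.85
tcp_pos: [0.439, 0.2439, 0.2874]
orientation: [3.142, 0.0, -0.0]
contact_force: [1.2, 0.4, -1.5]
grip_width: 0.059
gripper_force: 45.8
[0.43902466 0.24387258 0.28739579]
rim [0.4395 0.2443 0.0286] z 0.2369 slope [ 0.008 -0.003] 2276
tcp [0.4416 0.2468 0.2954] t 20.9 grip 0.0586
-> shift [-0.0051  0.4419 -0.007 ] turn [-0.0052 -0.0106  0.0008]
```

The manual's scale: shifts go in shares of 0.5 m and turns go in shares of 2 pi rad. Converting my numbers, 0.225 m / 0.5 = 0.45, 0.18 m / 0.5 = 0.36.

```bash
python3 -m pendant '{"deltas":[[0,0.09,0,0,0,0],[0.004,0.18,0,0,0,0],[0.008,0.27,0,0,0,0],[0.008,0.36,0,0,0,0],[0.008,0.45,0,0,0,0]]}'
python3 -m pendant '{"deltas":[[0,0.09,0,0,0,0],[-0.002,0.18,0,0,0,0],[-0.006,0.27,0,0,0,0],[-0.012,0.36,0,0,0,0],[-0.014,0.424,0,0,0,0]]}'
python3 -m pendant '{"deltas":[[0,0,0,0,0,0],[0,0,0,0,0,0],[0,0,0,0,0,0],[0,0,0,0,0,0],[0,0,0,0,0,0]]}'
python3 - <<'E'
from h import *
o=r.get_obs();p,W=look();t=o["tcp_pos"];print(t)
c=rim(W,t[:2],.031,t[2]-.08,t[2]-.043,.004)
print("err",.4353-c[0],-.1942-c[1])
E
```

```text
clock: 21.4
tcp_pos: [0.443, 0.0173, 0.2854]
orientation: [3.141, 0.0, 0.001]
contact_force: [0.1, 0.2, -1.5]
grip_width: 0.059
gripper_force: 45.8
clock: 21.9
tcp_pos: [0.4354, -0.196, 0.2853]
orientation: [3.14, -0.005, -0.0]
contact_force: [0.1, 0.8, -2.7]
grip_width: 0.059
gripper_force: 45.8
clock: 22.4
tcp_pos: [0.4367, -0.1918, 0.2853]
orientation: [3.142, 0.003, 0.0]
contact_force: [0.1, -0.9, -2.6]
grip_width: 0.059
gripper_force: 45.8
[ 0.4367281  -0.19182494  0.28526633]
rim [ 0.4372 -0.1914  0.0286] z 0.2347 slope [ 0.008 -0.003] 2275
err -0.0018848702234741666 -0.0028270555751590265
```

In the tool's units: 0.054 m / 0.5 = 0.108, 0.0016 m / 0.5 = 0.0032.

```bash
python3 -m pendant '{"deltas":[[-0.0026,0.0032,0.04,0,0,0],[-0.0026,0.0032,0.072,0,0,0],[-0.0026,0.0032,0.086,0,0,0],[-0.0026,0.0032,0.098,0,0,0],[-0.0026,0.0032,0.108,0,0,0]]}'
python3 -m pendant '{"deltas":[[0,0,0.005,0,0,0],[0,0,0.01,0,0,0],[0,0,0.01,0,0,0]]}'
python3 - <<'E'
from h import *
o=r.get_obs();p,W=look();t=o["tcp_pos"];print(t,o["contact_force"])
rim(W,t[:2],.031,t[2]-.08,t[2]-.043,.004)
E
```

```text
clock: 22.95
tcp_pos: [0.4356, -0.1944, 0.2312]
orientation: [3.141, 0.0, 0.001]
contact_force: [0.0, -0.4, -1.1]
grip_width: 0.059
gripper_force: 45.8
clock: 23.25
tcp_pos: [0.4357, -0.1945, 0.2269]
orientation: [3.141, -0.0, 0.001]
contact_force: [-1.4, 0.8, 2.2]
grip_width: 0.0591
gripper_force: 46.3
[ 0.43569482 -0.19448926  0.22689954] [-1.42853731  0.77494727  2.20052306]
rim [ 0.4362 -0.1941  0.0286] z 0.1764 slope [ 0.006 -0.002] 2285
```

In the tool's units: -0.12 m / 0.5 = -0.24, -0.09 m / 0.5 = -0.18.

```bash
python3 -m pendant '{"deltas":[[0,0,0,0,0,0],[0,0,0,0,0,0],[0,0,0,0,0,0],[0,0,0,0,0,0]]}' 0.085
python3 -m pendant '{"deltas":[[0,0,-0.06,0,0,0],[0,0,-0.12,0,0,0],[0,0,-0.18,0,0,0],[0,0,-0.24,0,0,0],[0,0,-0.24,0,0,0]]}'
python3 -m pendant '{"deltas":[[0,0,0,0,0,0],[0,0,0,0,0,0]]}'
python3 - <<'E'
from h import *
o=r.get_obs();p,W=look();t=o["tcp_pos"];print(t)
rim(W,(.436,-.194),.034,.16,.19,.003)
go(.4306,.0959,.33)
E
```

```text
clock: 23.7
tcp_pos: [0.4353, -0.1946, 0.2262]
orientation: [3.142, -0.001, 0.0]
contact_force: [-0.4, -0.4, -0.4]
grip_width: 0.0852
gripper_force: 0.0
clock: 24.2
tcp_pos: [0.4371, -0.1949, 0.3502]
orientation: [3.138, -0.001, 0.011]
contact_force: [0.3, -0.3, 0.7]
grip_width: 0.085
gripper_force: 0.0
clock: 24.4
tcp_pos: [0.4346, -0.1944, 0.3451]
orientation: [-3.141, 0.0, 0.003]
contact_force: [-0.7, -0.8, -0.2]
grip_width: 0.0849
gripper_force: 0.0
[ 0.43462511 -0.19440827  0.34505631]
rim [ 0.4357 -0.194   0.0286] z 0.1766 slope [ 0.002 -0.001] 555
tcp [ 0.4346 -0.1944  0.3449] t 24.4 grip 0.0851
-> shift [-0.004  -0.2903  0.0152] turn [-0.001   0.0021 -0.0002]
```

Coarse sieve seated. The lid is next.

In the tool's units: -0.225 m / 0.5 = -0.45, -0.18 m / 0.5 = -0.36.

```bash
python3 -m pendant '{"deltas":[[0.008,-0.09,0,0,0,0],[0.008,-0.18,0,0,0,0],[0.008,-0.27,0,0,0,0],[0.004,-0.36,0,0,0,0],[0,-0.45,0.04,0,0,0]]}' 0.05
python3 -m pendant '{"deltas":[[-0.004,-0.08,0.04,0,0,0],[-0.008,-0.13,0.12,0,0,0],[-0.008,-0.13,0.2,0,0,0],[-0.008,-0.13,0.26,0,0,0],[-0.008,-0.13,0.26,0,0,0]]}'
python3 -m pendant '{"deltas":[[0,0,0,0,0,0],[0,0,0,0,0,0]]}'
python3 - <<'E'
from h import *
o=r.get_obs();p,W=look(save="pics/w5.png")
m=(np.hypot(*(W[...,:2]-(.4306,.0959)).transpose(2,0,1))<.02)&(W[...,2]>.03)&(W[...,2]<.045);Q=W[m];print(len(Q),"knob mid",(Q.min(0)+Q.max(0))/2,Q.mean(0))
m=(np.hypot(*(W[...,:2]-(.4306,.0959)).transpose(2,0,1))<.04)&(W[...,2]>.01)&(W[...,2]<.018);Q=W[m];print("disc",len(Q),(Q.min(0)+Q.max(0))/2,np.median(Q[:,2]))
go(.4306,.0959,.091)
E
```

```text
clock: 24.95
tcp_pos: [0.4359, 0.0324, 0.327]
orientation: [3.142, -0.001, 0.005]
contact_force: [0.9, -0.2, -0.9]
grip_width: 0.0499
gripper_force: 0.0
clock: 25.45
tcp_pos: [0.4282, 0.0949, 0.1922]
orientation: [3.141, 0.002, -0.015]
contact_force: [-1.5, -1.0, -0.3]
grip_width: 0.0501
gripper_force: 0.0
clock: 25.65
tcp_pos: [0.4322, 0.0957, 0.1975]
orientation: [-3.141, 0.001, -0.003]
contact_force: [0.6, 0.5, 0.1]
grip_width: 0.05
gripper_force: 0.0
316 knob mid [0.43066589 0.09631759 0.0336636 ] [0.43134115 0.09625785 0.03529409]
disc 2445 [0.43065825 0.09632976 0.01366951] 0.014384464091901698
tcp [0.4323 0.0956 0.1976] t 25.7 grip 0.0499
-> shift [-0.002  -0.0003  0.1066] turn [-0.0003 -0.0027 -0.0009]
```

View pics/w5.png

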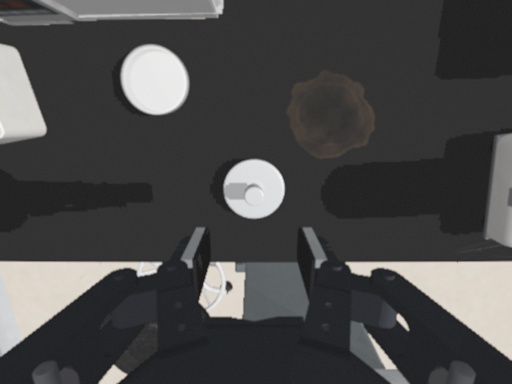

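The steel lid's knob is at (255,194), on the gripper's midline. I'm descending to TCP z 0.0915.

In the tool's units: 0.106 m / 0.5 = 0.212, 0.102 m / 0.5 = 0.204.

```bash
python3 -m pendant '{"deltas":[[-0.003,-0.001,0.07,0,0,0],[-0.003,-0.001,0.14,0,0,0],[-0.003,-0.001,0.18,0,0,0],[-0.003,-0.001,0.204,0,0,0],[-0.003,-0.001,0.212,0,0,0]]}'
python3 -m pendant '{"deltas":[[0,0,0,0,0,0],[0,0,0,0,0,0],[0,0,0,0,0,0]]}'
python3 - <<'E'
from h import *
go(.4306,.0963,.0915)
E
```

```text
clock: 26.2
tcp_pos: [0.4303, 0.096, 0.0902]
orientation: [3.142, -0.001, 0.001]
contact_force: [-0.3, -0.1, -0.2]
grip_width: 0.0499
gripper_force: 0.0
clock: 26.5
tcp_pos: [0.4305, 0.0961, 0.0911]
orientation: [-3.141, 0.001, -0.003]
contact_force: [0.5, 0.3, -0.1]
grip_width: 0.0502
gripper_force: 0.0
tcp [0.4305 0.0961 0.0911] t 26.5 grip 0.0502
-> shift [ 0.0001 -0.0002 -0.0004] turn [-0.0002 -0.002  -0.0006]
```

In the tool's units: -0.205 m / 0.5 = -0.41, -0.16 m / 0.5 = -0.32.

```bash
python3 -m pendant '{"deltas":[[0,0,0,0,0,0],[0,0,0,0,0,0],[0,0,0,0,0,0],[0,0,0,0,0,0],[0,0,0,0,0,0]]}' 0.005 40
python3 -m pendant '{"deltas":[[0,0,0,0,0,0],[0,0,0,0,0,0]]}'
python3 -m pendant '{"deltas":[[0,0,-0.06,0,0,0],[0,0,-0.14,0,0,0],[0,0,-0.23,0,0,0],[0,0,-0.32,0,0,0],[0,0,-0.41,0,0,0]]}'
python3 -m pendant '{"deltas":[[0,0,0,0,0,0],[0,0,0,0,0,0],[0,0,0,0,0,0]]}'
cat >> h.py <<'E'
def disc(W,t):
    m=(np.hypot(*(W[...,:2]-t[:2]).transpose(2,0,1))<.036)&(W[...,2]>t[2]-.088)&(W[...,2]<t[2]-.07);Q=W[m]
    zt=np.median(Q[:,2]);Q=Q[abs(Q[:,2]-zt)<.003];h=cv2.convexHull(Q[:,:2].astype(np.float32))[:,0]
    pl=np.linalg.lstsq(np.c_[Q[:,:2],np.ones(len(Q))],Q[:,2],rcond=None)[0]
    print("disc hull circ",np.round(circ(h.astype(float)),4),"mid",np.round((Q.min(0)+Q.max(0))/2,4),"z",round(float(zt),4),"slope",pl[:2].round(3),len(Q))
E
python3 - <<'E'
from h import *
o=r.get_obs();p,W=look();t=o["tcp_pos"];print(t,o["grip_width"])
disc(W,t);go(.4365,-.194,.30)
E
```

```text
clock: 27.0
tcp_pos: [0.43, 0.0959, 0.0906]
orientation: [3.141, -0.001, 0.001]
contact_force: [-1.2, -1.1, 5.2]
grip_width: 0.0157
gripper_force: 38.9
clock: 27.2
tcp_pos: [0.43, 0.096, 0.0906]
orientation: [3.141, -0.001, 0.001]
contact_force: [-2.2, -0.5, 5.9]
grip_width: 0.0162
gripper_force: 38.9
clock: 27.7
tcp_pos: [0.4291, 0.096, 0.2968]
orientation: [-3.142, -0.0, 0.001]
contact_force: [1.6, -0.4, -1.6]
grip_width: 0.0161
gripper_force: 39.1
clock: 28.0
tcp_pos: [0.429, 0.0955, 0.2941]
orientation: [3.141, -0.001, -0.003]
contact_force: [0.9, -1.1, -1.3]
grip_width: 0.0158
gripper_force: 39.2
[0.42902062 0.09549524 0.29410833] 0.01581945087432874
disc hull circ [0.4293 0.0959 0.0299] mid [0.4294 0.0959 0.2178] z 0.2178 slope [-0.007 -0.   ] 3901
tcp [0.4289 0.0956 0.2938] t 28.1 grip 0.0158
-> shift [ 0.0076  0.2896 -0.0061] turn [ 0.0005  0.0028 -0.0002]
```

In the tool's units: 0.22 m / 0.5 = 0.44, 0.175 m / 0.5 = 0.35.

```bash
python3 -m pendant '{"deltas":[[0.008,0.08,0,0,0,0],[0.012,0.17,0,0,0,0],[0.014,0.26,0,0,0,0],[0.014,0.35,0,0,0,0],[0.014,0.44,0,0,0,0]]}'
python3 -m pendant '{"deltas":[[0,0.08,0,0,0,0],[0,0.12,0,0,0,0],[0,0.138,0,0,0,0],[0,0.138,0,0,0,0],[0,0.138,0,0,0,0]]}'
python3 -m pendant '{"deltas":[[0,0,0,0,0,0],[0,0,0,0,0,0],[0,0,0,0,0,0],[0,0,0,0,0,0],[0,0,0,0,0,0]]}'
python3 - <<'E'
from h import *
o=r.get_obs();p,W=look();t=o["tcp_pos"];print(t)
disc(W,t)
E
```

```text
clock: 28.55
tcp_pos: [0.4358, -0.1256, 0.2937]
orientation: [-3.141, -0.001, 0.004]
contact_force: [-0.5, -0.6, -0.8]
grip_width: 0.0158
gripper_force: 39.2
clock: 29.05
tcp_pos: [0.4368, -0.1914, 0.2946]
orientation: [-3.14, -0.003, 0.002]
contact_force: [0.1, 1.0, -0.9]
grip_width: 0.0161
gripper_force: 39.2
clock: 29.55
tcp_pos: [0.4367, -0.1929, 0.2952]
orientation: [3.141, 0.0, 0.0]
contact_force: [-0.4, -0.4, -0.9]
grip_width: 0.0161
gripper_force: 39.2
[ 0.43674614 -0.19285385  0.29521396]
disc hull circ [ 0.4372 -0.1923  0.03  ] mid [ 0.437  -0.1923  0.2189] z 0.2189 slope [-0.005  0.001] 3904
```

In the tool's units: 0.034 m / 0.5 = 0.068, 0.03 m / 0.5 = 0.06.

```bash
python3 -m pendant '{"deltas":[[-0.0024,0.003,0.02,0,0,0],[-0.0024,0.003,0.036,0,0,0],[-0.0024,0.003,0.048,0,0,0],[-0.0024,0.003,0.06,0,0,0],[-0.0024,0.003,0.068,0,0,0]]}'
python3 -m pendant '{"deltas":[[0,0,0.005,0,0,0],[0,0,0.008,0,0,0],[0,0,0.008,0,0,0]]}'
python3 - <<'E'
from h import *
o=r.get_obs();p,W=look();t=o["tcp_pos"];print(t,o["contact_force"])
disc(W,t)
E
```

```text
clock: 30.1
tcp_pos: [0.4353, -0.1944, 0.2604]
orientation: [-3.141, 0.0, 0.001]
contact_force: [-0.0, 0.4, -0.8]
grip_width: 0.0157
gripper_force: 39.2
clock: 30.4
tcp_pos: [0.4359, -0.1945, 0.2576]
orientation: [3.141, -0.0, 0.001]
contact_force: [-1.7, 0.1, 3.2]
grip_width: 0.0161
gripper_force: 39.6
[ 0.43585245 -0.1944501   0.25761426] [-1.73412577  0.1102793   3.16106703]
disc hull circ [ 0.4363 -0.194   0.03  ] mid [ 0.4363 -0.194   0.1813] z 0.1813 slope [-0.008 -0.   ] 3892
```

In the tool's units: -0.09 m / 0.5 = -0.18, -0.07 m / 0.5 = -0.14.

```bash
python3 -m pendant '{"deltas":[[0,0,0,0,0,0],[0,0,0,0,0,0],[0,0,0,0,0,0],[0,0,0,0,0,0]]}' 0.06
python3 -m pendant '{"deltas":[[0,0,-0.03,0,0,0],[0,0,-0.08,0,0,0],[0,0,-0.14,0,0,0],[0,0,-0.18,0,0,0],[0,0,-0.18,0,0,0]]}'
python3 -m pendant '{"deltas":[[0,0,0,0,0,0],[0,0,0,0,0,0],[0,0,0,0,0,0],[0,0,0,0,0,0],[0,0,0,0,0,0]]}'
python3 - <<'E'
from h import *
o=r.get_obs();p,W=look();print(o["tcp_pos"],o["contact_force"])
disc(W,np.array([.436,-.194,.26]))
s,S=look("side")
for nm,ZZ in(("w",W),("s",S)):
  for n,c0,lo,hi in(("beaker",(.591,-.2305),.04,.07),("petri",(.5305,.184),.006,.03)):
    m=(np.hypot(*(ZZ[...,:2]-np.array(c0)).transpose(2,0,1))<.04)&(ZZ[...,2]>lo)&(ZZ[...,2]<hi)
    if m.sum()>30: print(nm,n,(ZZ[m].min(0)+ZZ[m].max(0))/2)
cv2.imwrite("pics/s6.png",cv2.resize(s[100:290,160:320],None,fx=3.1,fy=3.1,interpolation=cv2.INTER_CUBIC))
E
```

```text
clock: 30.85
tcp_pos: [0.4355, -0.1946, 0.2571]
orientation: [3.142, -0.0, 0.0]
contact_force: [-0.4, -0.2, 1.1]
grip_width: 0.0599
gripper_force: 0.0
clock: 31.35
tcp_pos: [0.4369, -0.1948, 0.35]
orientation: [3.139, -0.0, 0.008]
contact_force: [0.2, -0.1, -0.3]
grip_width: 0.0601
gripper_force: 0.0
clock: 31.85
tcp_pos: [0.4354, -0.1945, 0.3467]
orientation: [-3.141, 0.0, 0.001]
contact_force: [-0.3, -0.3, -0.3]
grip_width: 0.0603
gripper_force: 0.0
[ 0.43536973 -0.1944573   0.34667883] [-0.30785406 -0.3205397  -0.26423588]
disc hull circ [ 0.4363 -0.194   0.0299] mid [ 0.4366 -0.1941  0.1813] z 0.1814 slope [-0.001  0.001] 2794
w beaker [ 0.59219949 -0.21765111  0.05048257]
w petri [0.52958357 0.16827617 0.01212346]
s beaker [ 0.59225019 -0.23183935  0.05143773]
s petri [0.53138848 0.18526197 0.01233503]
```

View pics/s6.png

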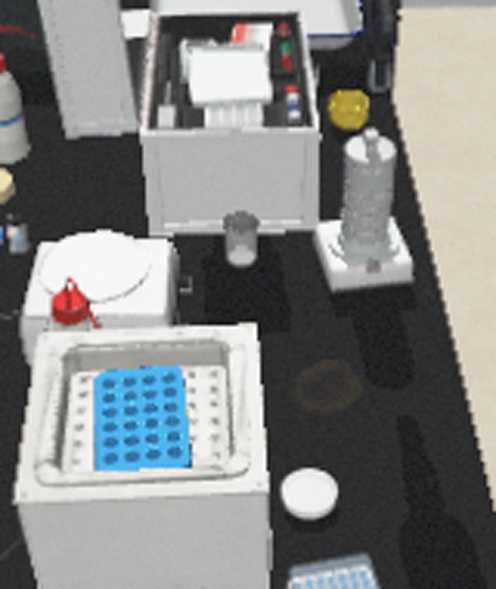

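The column stands straight on the shaker at (368,205) with the lid on top. The beaker (241,240) and the petri dish (310,493) have not moved, and the robot is clear of everything.

```bash
python3 -c "
from bench import r
print(r.hand_in())"
```

```text
the job is handed in; nothing more can be done
None
```

The job is handed in at about 32 s of the 134 s limit: pan, fine, medium and coarse sieve and lid all measured level and seated on the shaker, the beaker and petri dish did not move, and no verdict was shown.

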